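# Take the round data logger out of its push-to-release dock

## Task

The round temperature logger is wanted for the incubator: press it down into its dock until it unlatches, let it spring up on its own, then take it out and stand it upright in the empty steel tray, setting it down rather than dropping it. Leave the two other loggers latched in their docks.

Things in the scene. Friction and masses are not known exactly. Their poses are not given: they have to be found in the camera images.
- logger_round: White plastic cylinder, diameter 44, height 60 mm, 80 to 170 g, sunk in a round 48 mm hole of its dock, top flush (85 mm above table). Pressed 5 mm down (5 to 8 N; hard stop at 7) it unlatches; as the push withdraws a spring lifts it, in under 1 s, to stand loose 30 mm proud (top at 115). Grip the sides just above the dock, lift straight, over 35 mm. Origin: centre of underside; z up.
- tray: Empty open tray of bare steel, fixed to the bench, 150 mm (its x) by 110 mm (its y), walls 4 mm thick and 25 mm high, floor 4 mm thick. Origin: centre of its underside, on the table; z up.
- logger_square: A square white logger, 40 x 40 mm, 60 mm tall, latched flush in its own dock; leave it there. Origin: centre of its underside; z up. Each of the three loggers has its own fixed grey dock block, 80 x 80 mm and 85 mm high, with a hole of the logger's shape; the docks stand side by side in any order, 110 mm or more between centres.
- logger_slim: A slim oblong white logger, 26 mm (its x) by 48 mm (its y), 60 mm tall, latched flush in its own grey dock; leave it there. All three loggers have the same small grey disc on top: only their outlines differ. Origin: centre of its underside; z up.
Not all that is in view belongs to the job. What is shaped like the logger_round but pink is not meant. Leave any black look-alike of the logger_slim alone.

How it is judged:
On the way, in this order (a step that is already met when the one before it is completed fails the run):
1. the round logger is pressed at least 3.5 mm into its dock (height (world z) of logger_round below 0.0215 m).
2. it has sprung up and stands proud in its dock, untouched (height (world z) of logger_round above 0.048 m and distance of logger_round from where it was at the start of the episode below 0.042 m and contact force between the fingers and logger_round below 0.1 N), for 0.1 s.
3. it is lowered upright to the tray's floor (underside within 12 mm of the floor) while still held (x of logger_round in the frame of tray between -0.055 and 0.055 m and y of logger_round in the frame of tray between -0.037 and 0.037 m and z of logger_round in the frame of tray below 0.016 m and contact force between the fingers and logger_round above 0.3 N and angle between logger_round's own z axis and vertical below 0.17 rad).
At the end, for the whole second after the job is handed in: The round logger stands upright (within 10 degrees) on the floor of the tray (underside within 6 mm of it), between its walls, released and at rest; the square and slim loggers are still latched in their docks (x of logger_round in the frame of tray between -0.055 and 0.055 m and y of logger_round in the frame of tray between -0.037 and 0.037 m and z of logger_round in the frame of tray below 0.01 m and angle between logger_round's own z axis and vertical below 0.17 rad and contact force between the fingers and logger_round below 0.1 N and linear speed of logger_round below 0.03 m/s and height (world z) of each of logger_square, logger_slim below 0.032 m); the robot touches nothing.
It fails at once if the square or the slim logger is released or moved by more than 12 mm (distance of any of logger_square, logger_slim from where it was at the start of the episode above 0.012 m).
It also fails if it takes over 54 s, if anything falls off the work surface, if the arm or the gripper's body presses on something with over 40 N, if the wrist force passes 120 N, or if a joint passes its speed limit or range.

## Robot

A 7-joint arm with a two-finger parallel gripper is mounted at the origin on the work surface. World frame = base frame: x ahead of the robot, y to its left, z up, the work surface at z = 0. Lengths are in m, angles in rad, forces in N, time in s.
With the tool pointing down it reaches from about 0.4 to 0.9 m from the base axis. Payload 5.6 kg.
Tool frame: the origin (TCP) lies between the finger pads; the fingertips stand ctrl.nose_length ahead of it and the grasp point (between the pads) lies 6 mm ahead of it (ctrl.nose_length is the distance from the TCP to the fingertips, in m); z points along the fingers, y is the direction in which the jaws open and shut (so a half turn about z gives the same grasp; the last joint's range is limited). The gripper opens to 92 mm and grips with 3 to 60 N. Pads are 20 mm wide; open, the fingers measure 128 mm over their backs; the gripper's body (75 mm by 189 mm) begins 69 mm behind the grasp point.
Start: joints at [-1.153, 0.468, -0.012, 1.603, 0.006, 1.071, -0.056], TCP at [0.289, 0.582, 0.24] pointing down, gripper open.
Joint ranges: [-2.53, 2.53], [-0.31, 2.02], [-1.57, 1.55], [0.28, 2.44], [-1.29, 4.43], [0.15, 1.84], [-2.92, 2.92]. Speed limits (rad/s): [2.57, 2.57, 3.14, 3.14, 3.14, 3.14, 3.14].

## Interface

Orientations are given as a unit quaternion [w, x, y, z].
In Python, from bench import ctrl gives the robot as it stands.
- The arm moves only by the tool servo_tool, never from a script. Its argument "rows" is a list of rows, each a list of 4 numbers: the shift along the tool's x, y, z in cm, then the turn about the tool's z in degrees. A call has 1 to 10 rows; each row is the pose to reach, as a shift and turn from the pose commanded when the call began, along the tool's axes at that moment; what a row does not reach only later rows make up. A row lasts 1/8 s, in which the tool goes at most 62.5 mm and 10.7 degrees, less where a joint would pass 70% of its speed; a pose out of reach is approached as far as the arm can. A call with a gripper value outside its range is refused whole. "hand" is the opening, from 0 (shut) to 1 (fully open), set as the call begins (left out, the last holds). The fingers move at their own pace and stop on an object; "newtons" is the grip in N (left out, the last holds). Time passes only in rows, so rows that repeat a pose let the fingers close. It gives the time, the measured TCP pose, the force and the opening at its end, in the units of the state.
- ctrl.get_obs(): the state, without advancing time (a new reading comes with each control period).
- ctrl.capture(name): name is "scene" or "top"; returns a dict with "color" (400x640x3 uint8, blue, green, red), "vfov" (degrees; the focal length in pixels is half the picture's height over the tangent of half this angle, whatever the lens; pixels are square), "cx", "cy" (the principal point, pixels), "k1" (the pictures are not rectified: a ray, as slopes to the right and down, at radius r is drawn at 1 + k1 r^2 times it, then the intrinsics apply), "origin" and "rotation" of the camera in the world. Camera axes: x right, y up, looking along -z (the intrinsics and any distortion apply to the point x, -y, -z); pixel columns grow to the right and rows downward; lengths in m; the calibration is good to about 2 mm. A picture is of the moment at which its call begins. There is no depth.
- ctrl.close_job(): hands the job in, once; it reports no verdict.
The state is a dict: "time": time; "joints": joint angles; "qvel": joint speeds; "joint_efforts": joint torques, N m; "eef_pos": TCP position; "eef_rot": TCP orientation; "wrist_force": force on the tool from outside, world axes, zero at the start; "wrist_torque": the same for the moment, N m; "grip_width": opening from 0.0 (shut) to 1.0 (fully open).
Only numpy, scipy, OpenCV 4.12 (cv2) and the standard library are available. Lean on these libraries where they do the work, as an engineer would, in place of code of your own. Each camera call takes 0.05 s, during which the arm holds its last target.

## Working session

There is one attempt and no reset: what is moved stays moved. The work goes in short steps, Python scripts to look and compute and a tool call to move; the robot and the scene stay as the last step left them, time stands still between calls to the robot, and variables do not carry over. Pictures are saved under pics/ and viewed, and the job is handed in when it is done.

Besides the shell and the picture viewer there is one more tool, called after "Request:" by a JSON object that holds its "op" and its "data", one argument or row to a line. servo_tool: Moves the arm, as the interface text tells. Its arguments: {"type":"object","properties":{"rows":{"type":"array","items":{"type":"array","items":{"type":"number"}}},"hand":{"type":"number"},"newtons":{"type":"number"}},"required":["rows"]}

```bash
ls; mkdir -p pics; python3 - <<'E'
from bench import ctrl
import cv2,numpy as np
print(ctrl.nose_length); print(ctrl.get_obs())
for n in("scene","top"):
    c=ctrl.capture(n); cv2.imwrite(f"pics/{n}0.png",c["color"]); print({k:v for k,v in c.items() if k!="color"})
E
```

```text
pics
0.025
{'time': 0.0, 'joints': array([-1.15300633,  0.46834269, -0.01159821,  1.60361198,  0.00599379,
        1.07139427, -0.05631368]), 'qvel': array([-3.69100506e-05, -7.33580188e-04, -2.00872596e-04,  1.56807222e-03,
       -1.74513661e-03, -1.66782081e-03,  9.95967572e-04]), 'joint_efforts': array([-7.06612664e-04, -5.20579970e+01, -1.28070259e-02, -2.43753952e+01,
       -5.67127357e-02,  1.71747955e-02,  1.52204857e-04]), 'eef_pos': array([0.28885058, 0.58169865, 0.2386675 ]), 'eef_rot': array([-1.38613367e-04,  2.28403299e-01,  9.73566224e-01, -8.49679549e-04]), 'wrist_force': array([-0.16565642,  0.42875688, -1.07727467]), 'wrist_torque': array([-0.0184536 ,  0.00220583, -0.02380299]), 'grip_width': 1.0010653014452602}
{'vfov': 47.354172428350665, 'cx': 318.84941944426663, 'cy': 203.4093322710196, 'k1': -0.09049147590603557, 'origin': array([ 0.94846277, -0.14443491,  0.79746636]), 'rotation': array([0.79630931, 0.21538226, 0.15354393, 0.54399101])}
{'vfov': 47.1161500947097, 'cx': 318.32962825298665, 'cy': 203.06471767520617, 'k1': 0.03136618797755198, 'origin': array([0.37341418, 0.0247341 , 0.92813261]), 'rotation': array([-0.69798505, -0.06633472,  0.06941746,  0.70964624])}
```

View pics/scene0.png

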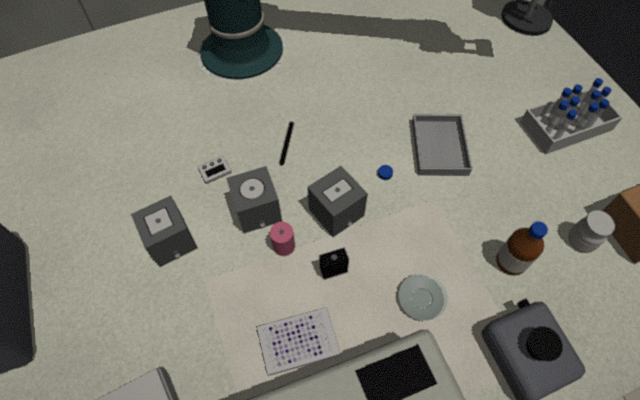

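View pics/top0.png

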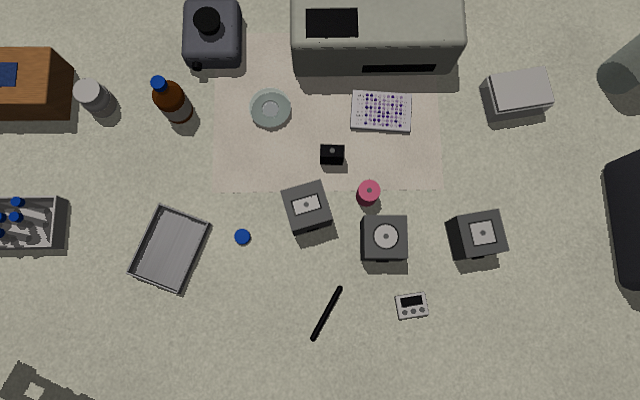

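The scene view has three docks: (158,221) square top, (252,188) round top and (338,189) slim top. In the top view these are (483,233), (385,236) and (306,204). The pink cylinder is at (283,238) in scene and (368,192) in top, and the black box is at (333,262) and (332,154). The tray is at (441,145) and (170,249). The white circular outline fits logger_round. I'll confirm that in a crop and measure.

```bash
cat > h.py <<'E'
import cv2,numpy as np
from scipy.spatial.transform import Rotation as R
def cam(c):
    f=200/np.tan(np.radians(c["vfov"]/2)); K=np.array([[f,0,c["cx"]],[0,f,c["cy"]],[0,0,1.]])
    return K,np.array([c["k1"],0,0,0,0.]),R.from_quat(np.roll(c["rotation"],-1)).as_matrix(),c["origin"]
def rays(c,px):
    K,D,Rm,o=cam(c); u=cv2.undistortPoints(np.array(px,float).reshape(-1,1,2),K,D).reshape(-1,2)
    d=np.c_[u[:,0],-u[:,1],-np.ones(len(u))]@Rm.T; return o,d/np.linalg.norm(d,axis=1)[:,None]
def plane(c,px,z):
    o,d=rays(c,px); return o+d*((z-o[2])/d[:,2])[:,None]
def tri(c1,p1,c2,p2):
    o1,d1=rays(c1,[p1]);o2,d2=rays(c2,[p2]);d1=d1[0];d2=d2[0]
    s=np.linalg.lstsq(np.c_[d1,-d2],o2-o1,rcond=None)[0]
    a=o1+s[0]*d1;b=o2+s[1]*d2; return (a+b)/2,np.linalg.norm(a-b)
def proj(c,P):
    K,D,Rm,o=cam(c); q=(np.array(P,float).reshape(-1,3)-o)@Rm; q=np.c_[q[:,0],-q[:,1],-q[:,2]]
    return cv2.projectPoints(q,np.zeros(3),np.zeros(3),K,D)[0].reshape(-1,2)
E
python3 - <<'E'
from bench import ctrl
from h import *
S=ctrl.capture("scene");T=ctrl.capture("top")
g={}
for n,c,bx in(("S",S,[(130,190,195,260),(225,165,280,225),(305,165,370,225)]),("T",T,[(455,205,510,262),(358,210,412,265),(280,180,335,240)])):
    im=c["color"];g[n]=[]
    for x0,y0,x1,y1 in bx:
        m=cv2.inRange(im[y0:y1,x0:x1],(135,)*3,(255,)*3)
        m=cv2.morphologyEx(m,cv2.MORPH_OPEN,np.ones((2,2)))
        cs=cv2.findContours(m,cv2.RETR_EXTERNAL,cv2.CHAIN_APPROX_NONE)[0]
        # the blob nearest box centre, big
        cs=[k for k in cs if cv2.contourArea(k)>120 and k.min()>0 and k[:,0,0].max()<x1-x0-1 and k[:,0,1].max()<y1-y0-1]
        print(n,(x0,y0),[cv2.contourArea(k) for k in cs])
        k=max(cs,key=cv2.contourArea); M=cv2.moments(k)
        g[n].append((np.array([M["m10"]/M["m00"]+x0,M["m01"]/M["m00"]+y0]),k.reshape(-1,2)+[x0,y0]))
for i,nm in enumerate(["square","round","slim"]):
    a,b=g["S"][i],g["T"][i]; P,e=tri(S,a[0],T,b[0]); print(nm,a[0].round(1),b[0].round(1),P.round(4),"gap",e.round(4))
    for n,c in(("S",S),("T",T)):
        w=plane(c,g[n][i][1],0.085)[:,:2].astype(np.float32)*1000; print("  ",n,plane(c,[g[n][i][0]],.085)[0].round(4),cv2.minAreaRect(w),cv2.minEnclosingCircle(w)[1])
crops=[cv2.resize(im["color"][y:y+80,x:x+250],None,fx=3,fy=3,interpolation=2) for im,x,y in((S,125,160),(T,275,175))]
cv2.imwrite("pics/crop.png",np.vstack(crops))
cv2.imwrite("pics/tray.png",np.hstack([cv2.resize(S["color"][100:190,395:485],(400,400),interpolation=2),cv2.resize(T["color"][195:305,115:225],(400,400),interpolation=2)]))
E
```

```text
S (130, 190) [341.0]
S (225, 165) [294.5]
S (305, 165) [240.5]
T (455, 205) [390.0]
T (358, 210) [370.5]
T (280, 180) [274.5]
square [159.  221.6] [483.3 233.6] [ 0.4764 -0.2838  0.078 ] gap 0.0041
   S [ 0.4818 -0.2805  0.085 ] ((481.7117004394531, -280.3714904785156), (37.94498062133789, 38.42127227783203), 10.031258583068848) 24.590755462646484
   T [ 0.4752 -0.2834  0.085 ] ((475.123291015625, -283.21978759765625), (38.22579574584961, 38.440155029296875), 8.6243314743042) 26.210474014282227
round [252.6 189.3] [386.5 237. ] [ 0.473  -0.1039  0.0783] gap 0.0044
   S [ 0.4782 -0.1022  0.085 ] ((478.2624206542969, -102.10208129882812), (38.62143325805664, 39.889617919921875), 31.43160057067871) 20.823392868041992
   T [ 0.4717 -0.105   0.085 ] ((471.7835998535156, -105.08501434326172), (38.76631546020508, 40.915672302246094), 87.6267318725586) 20.999767303466797
slim [338.1 190.9] [306.9 205.2] [0.5358 0.0435 0.079 ] gap 0.0047
   S [0.5399 0.0441 0.085 ] ((539.3723754882812, 44.069908142089844), (24.559207916259766, 45.13931655883789), 16.132125854492188) 24.619510650634766
   T [0.5339 0.0411 0.085 ] ((533.7589111328125, 41.0985107421875), (23.969623565673828, 46.62881851196289), 15.799665451049805) 25.31911277770996
```

View pics/crop.png

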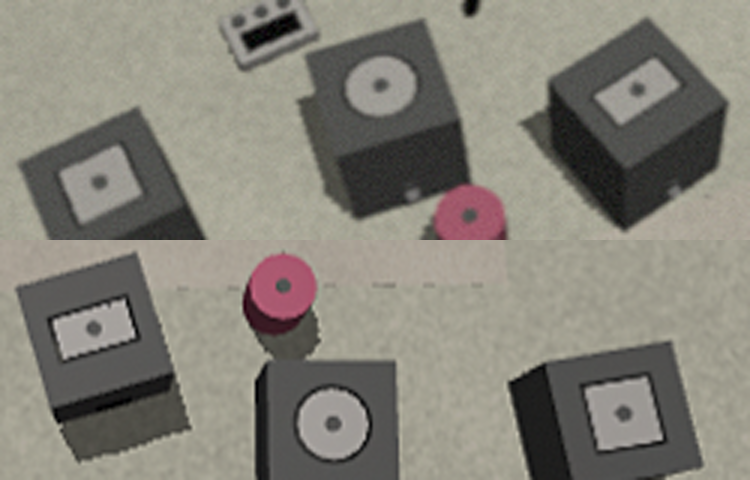

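View pics/tray.png

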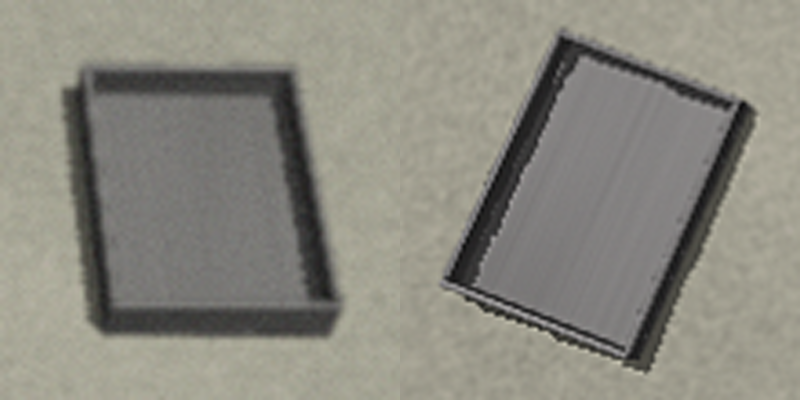

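The crop shows the round outline in the middle dock at scene (252,189) and top (386,237). Its neighbours are clearly square and rectangular, so the middle one is the target. The tray rim corners are visible in both views, so I'll triangulate those next.

```bash
python3 - <<'E'
from bench import ctrl
from h import *
S=ctrl.capture("scene");T=ctrl.capture("top")
s=np.array([(82,68),(297,70),(342,300),(95,303)])/(400/90)+[395,100]-.4
t=np.array([(232,356),(42,288),(160,30),(345,102)])/(400/110)+[115,195]-.4
P=[]
for a,b in zip(s,t):
    p,e=tri(S,a,T,b);P.append(p);print(a.round(1),b.round(1),p.round(4),e.round(4))
P=np.array(P)
for q in(plane(S,s,.025),plane(T,t,.025),P):
    print("c",q.mean(0).round(4),"sides",[np.linalg.norm(q[i,:2]-q[(i+1)%4,:2]).round(4) for i in range(4)],"long dir deg",np.degrees(np.arctan2(*((q[2]+q[3]-q[0]-q[1])[[1,0]]))).round(1), np.degrees(np.arctan2(*((q[2]-q[1])[[1,0]]))).round(1))
for nm,P in(("pink/top of round",[.475,-.1035,.085]),):
    print(proj(S,P),proj(T,P))
E
```

```text
[413.  114.9] [178.4 292.5] [0.3787 0.2932 0.0222] 0.0022
[461.4 115.4] [126.2 273.8] [0.4168 0.3974 0.0185] 0.0031
[471.6 167.1] [158.6 202.8] [0.5546 0.3379 0.0284] 0.002
[416.  167.8] [209.5 222.6] [0.5124 0.2339 0.0248] 0.0043
c [0.4668 0.315  0.025 ] sides [np.float64(0.1095), np.float64(0.1421), np.float64(0.1169), np.float64(0.1448)] long dir deg -23.6 -22.1
c [0.4656 0.3147 0.025 ] sides [np.float64(0.1086), np.float64(0.1494), np.float64(0.1104), np.float64(0.1457)] long dir deg -22.0 -21.6
c [0.4656 0.3156 0.0235] sides [np.float64(0.1109), np.float64(0.15), np.float64(0.1123), np.float64(0.1462)] long dir deg -23.6 -23.3
[[251.39845681 188.1548693 ]] [[385.57636026 235.2269415 ]]
```

Tray: centre about (0.466, 0.315), yaw about -22°, rim measured at 23–25 mm and sides about 110 × 147 mm, all consistent. Round logger: about (0.475, -0.1035). The two views disagree by about 6 mm, so I'll refine by looking at the fingers over it.

Request:
{"op": "servo_tool", "data": {
  "rows": [
    [-2,-2,0,0],
    [-6,-5.5,0,0],
    [-10,-9.3,0,0],
    [-14,-13,0,0],
    [-18,-16.7,0,0],
    [-22,-20.4,0,0],
    [-26,-24,0,0],
    [-30,-28.5,0,0],
    [-34,-33.5,0,0],
    [-37.5,-38.5,0,0]
  ],
  "hand": 0,
  "newtons": 20
}}

```text
time: 1.55
eef_pos: [0.4541, 0.0687, 0.2399]
eef_rot: [0.001, 0.228, 0.974, 0.0]
wrist_force: [1.4, 0.6, -0.6]
grip_width: 0.004
```

```bash
cat >> h.py <<'E'
def to(ctrl,x,y,z=None,yaw=None):
    o=ctrl.get_obs(); q=R.from_quat(np.roll(o["eef_rot"],-1)); p=o["eef_pos"]
    d=np.array([x,y,p[2] if z is None else z])-p
    print("pos",p.round(4),"t",round(o["time"],2),"tool shift cm",(q.inv().apply(d)*100).round(2),"axes x",q.apply([1,0,0]).round(3),"j",o["joints"].round(2))
    print("F",o["wrist_force"].round(2),"w",o["grip_width"])
E
python3 -c "
from bench import ctrl
from h import *
to(ctrl,.475,-.1035,.16)"
```

```text
pos [0.4541 0.0687 0.2399] t 1.55 tool shift cm [ -9.52 -14.5    7.99] axes x [-0.896  0.445 -0.001] j [-0.46  0.14  0.26  2.07 -0.04  0.94  0.93]
F [ 1.4   0.61 -0.58] w 0.00422539462950012
```

Request:
{"op": "servo_tool", "data": {
  "rows": [
    [-3,-4.5,0,0],
    [-6,-9,0,0],
    [-8.5,-13,1.5,0],
    [-9.5,-14.5,4.5,0],
    [-9.5,-14.5,7.5,0],
    [-9.5,-14.5,8.5,0],
    [-9.5,-14.5,8.5,0]
  ]
}}

```text
time: 2.42
eef_pos: [0.4742, -0.1012, 0.1545]
eef_rot: [-0.0, 0.228, 0.974, -0.0]
wrist_force: [0.2, -0.1, 0.8]
grip_width: 0.002
```

```bash
python3 - <<'E'
from bench import ctrl
from h import *
to(ctrl,.475,-.1035)
S=ctrl.capture("scene");T=ctrl.capture("top")
cv2.imwrite("pics/a.png",np.hstack([cv2.resize(S["color"][110:240,190:320],(400,400),interpolation=2),cv2.resize(T["color"][165:295,320:450],(400,400),interpolation=2)]))
E
```

```text
pos [ 0.4742 -0.1012  0.1545] t 2.42 tool shift cm [-0.17 -0.17 -0.  ] axes x [-0.896  0.444  0.001] j [-0.18  0.32  0.37  2.09 -0.16  0.76  1.41]
F [ 0.24 -0.13  0.77] w 0.0020468072569503845
```

View pics/a.png

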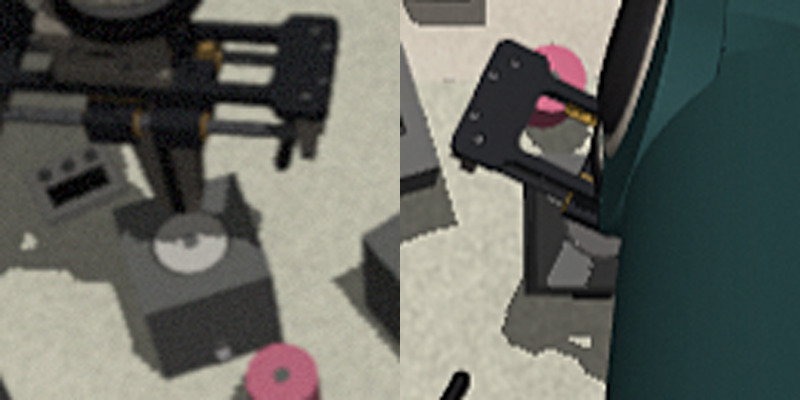

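```bash
cat > ov.py <<'E'
from bench import ctrl
from h import *
import sys
o=ctrl.get_obs(); q=R.from_quat(np.roll(o["eef_rot"],-1)); p=o["eef_pos"]
S=ctrl.capture("scene"); x0,y0,w,f=210,140,80,7
im=cv2.resize(S["color"][y0:y0+w,x0:x0+w],None,fx=f,fy=f,interpolation=2)
im=cv2.convertScaleAbs(im,alpha=1.6,beta=20)
raw=im.copy()
def dr(P,col):
    u=((proj(S,P)-[x0,y0]+.5)*f); cv2.polylines(im,[u.round().astype(int).reshape(-1,1,2)],True,col,1)
for tz in(.025,0): dr(p+q.apply([[a*.010,b*.018,tz] for a,b in((1,1),(1,-1),(-1,-1),(-1,1))]),(0,255,0))
dr([p+q.apply([0,0,.025]),p],(0,0,255))
cv2.imwrite(sys.argv[1],im[:, :]); print(proj(S,[p+q.apply([0,0,.025])]))
E
python3 ov.py pics/ov1.png
```

```text
[[249.1391526  174.01124335]]
```

View pics/ov1.png

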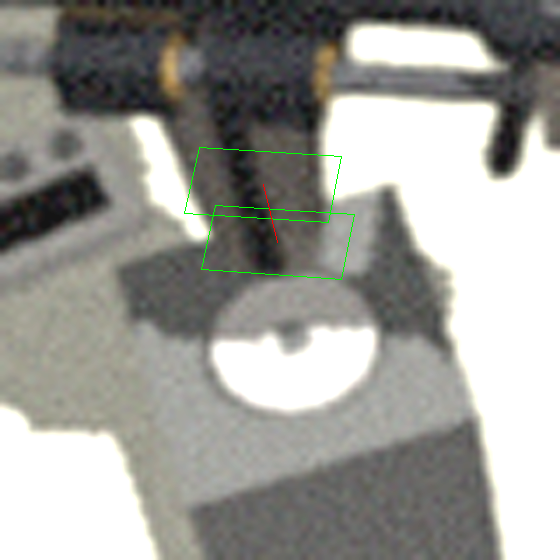

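The overlay shows the closed fingertip at about scene (249,179), within 1 px of its predicted place, so the scene camera agrees with the arm. The logger disc centre is at (252,189). I'll trim toward the scene estimate, lower, and check again.

Request:
{"op": "servo_tool", "data": {
  "rows": [
    [-0.25,0,0.8,0],
    [-0.25,0,1.8,0],
    [-0.25,0,2.8,0],
    [-0.25,0,3.0,0],
    [-0.25,0,3.0,0]
  ]
}}

```text
time: 3.2
eef_pos: [0.4764, -0.1026, 0.1243]
eef_rot: [-0.0, 0.228, 0.974, -0.0]
wrist_force: [-0.1, 0.0, 0.3]
grip_width: 0.004
```

```bash
python3 ov.py pics/ov2.png; python3 -c "
from bench import ctrl
from h import *
to(ctrl,.4765,-.1018)"
```

```text
[[250.9975767  184.39548803]]
pos [ 0.4766 -0.1027  0.1246] t 3.25 tool shift cm [ 0.05  0.08 -0.  ] axes x [-0.896  0.445  0.   ] j [-0.15  0.37  0.36  2.11 -0.2   0.7   1.44]
F [-0.55  0.14  0.32] w 0.004462770627541091
```

View pics/ov2.png

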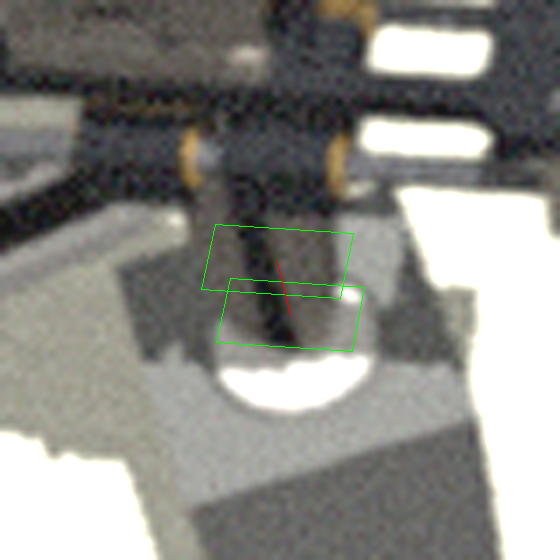

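Request:
{"op": "servo_tool", "data": {
  "rows": [
    [0,0.05,0.6,0],
    [0,0.05,1.1,0],
    [0,0.05,1.4,0],
    [0,0.05,1.6,0],
    [0,0.05,1.7,0],
    [0,0.05,1.7,0]
  ]
}}

```text
time: 4.0
eef_pos: [0.4767, -0.1021, 0.1078]
eef_rot: [-0.0, 0.228, 0.974, 0.0]
wrist_force: [-1.1, 1.6, 4.7]
grip_width: 0.002
```

Contact is at about 85 mm, tip 2 mm down with 4.7 N, so the height agrees with the text.

Request:
{"op": "servo_tool", "data": {
  "rows": [
    [0,0,0.1,0],
    [0,0,0.2,0],
    [0,0,0.3,0],
    [0,0,0.38,0],
    [0,0,0.4,0]
  ]
}}

```text
time: 4.62
eef_pos: [0.4767, -0.1021, 0.1039]
eef_rot: [-0.0, 0.228, 0.974, 0.0]
wrist_force: [-2.0, 0.0, 6.5]
grip_width: 0.005
```

Pressed 6.1 mm with 6.5 N. Withdrawing straight up.

Request:
{"op": "servo_tool", "data": {
  "rows": [
    [0,0,-0.8,0],
    [0,0,-2.5,0],
    [0,0,-5,0],
    [0,0,-7.5,0],
    [0,0,-8.5,0],
    [0,0,-8.5,0],
    [0,0,-8.5,0],
    [0,0,-8.5,0],
    [0,0,-8.5,0]
  ],
  "hand": 0
}}

```text
time: 5.75
eef_pos: [0.4765, -0.1022, 0.188]
eef_rot: [-0.001, 0.228, 0.974, -0.0]
wrist_force: [0.7, 0.4, -0.5]
grip_width: 0.006
```

```bash
python3 - <<'E'
from bench import ctrl
from h import *
to(ctrl,.4765,-.1018)
S=ctrl.capture("scene");T=ctrl.capture("top")
cv2.imwrite("pics/b.png",np.hstack([cv2.resize(S["color"][130:230,200:300],(400,400),interpolation=2),cv2.resize(T["color"][165:295,320:450],(400,400),interpolation=2)]))
E
```

```text
pos [ 0.4765 -0.1022  0.188 ] t 5.75 tool shift cm [ 0.01  0.03 -0.  ] axes x [-0.896  0.445  0.001] j [-0.19  0.27  0.39  2.06 -0.13  0.84  1.38]
F [ 0.71  0.43 -0.46] w 0.005695277600923766
```

View pics/b.png

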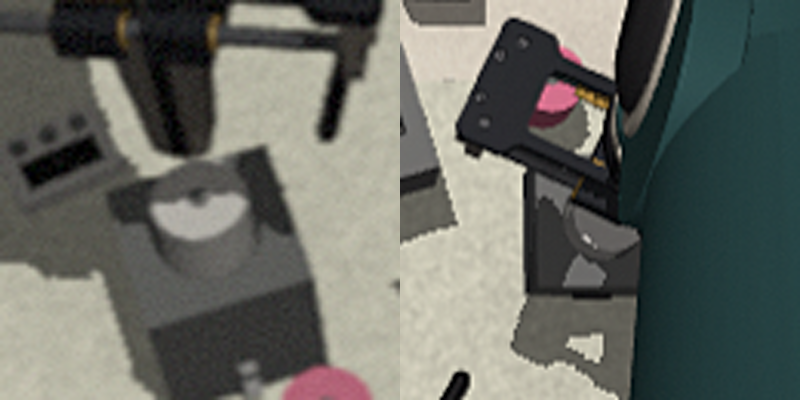

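The logger is up: its top disc is at crop (200,205), standing proud with its side visible. Opening and descending around it.

Request:
{"op": "servo_tool", "data": {
  "rows": [
    [0,0,0,0],
    [0,0,0,0],
    [0,0,0,0],
    [0,0,0,0],
    [0,0,0,0]
  ],
  "hand": 1
}}

```text
time: 6.48
eef_pos: [0.4768, -0.1021, 0.1886]
eef_rot: [0.0, 0.228, 0.974, 0.0]
wrist_force: [0.3, -0.4, 0.1]
grip_width: 0.53
```

Request:
{"op": "servo_tool", "data": {
  "rows": [
    [0,0,1.5,0],
    [0,0,3.5,0],
    [0,0,5.5,0],
    [0,0,6.8,0],
    [0,0,7.3,0],
    [0,0,7.5,0],
    [0,0,7.5,0]
  ]
}}

```text
time: 7.35
eef_pos: [0.4771, -0.1022, 0.1139]
eef_rot: [0.0, 0.228, 0.974, 0.0]
wrist_force: [-0.1, 1.7, -0.4]
grip_width: 1.006
```

Request:
{"op": "servo_tool", "data": {
  "rows": [
    [0,0,0,0],
    [0,0,0,0],
    [0,0,0,0],
    [0,0,0,0],
    [0,0,0,0],
    [0,0,0,0],
    [0,0,0,0],
    [0,0,0,0]
  ],
  "hand": 0,
  "newtons": 20
}}

```text
time: 8.35
eef_pos: [0.4768, -0.1022, 0.1136]
eef_rot: [0.0, 0.228, 0.974, -0.0]
wrist_force: [-0.2, 0.2, 1.3]
grip_width: 0.473
```

```bash
python3 - <<'E'
from bench import ctrl
from h import *
to(ctrl,.4765,-.1018)
S=ctrl.capture("scene")
cv2.imwrite("pics/c.png",cv2.resize(S["color"][110:240,190:320],(520,520),interpolation=2))
E
```

```text
pos [ 0.4768 -0.1022  0.1136] t 8.35 tool shift cm [ 0.04  0.03 -0.  ] axes x [-0.896  0.445 -0.   ] j [-0.15  0.39  0.35  2.11 -0.21  0.67  1.45]
F [-0.22  0.21  1.25] w 0.4730701676068972
```

View pics/c.png

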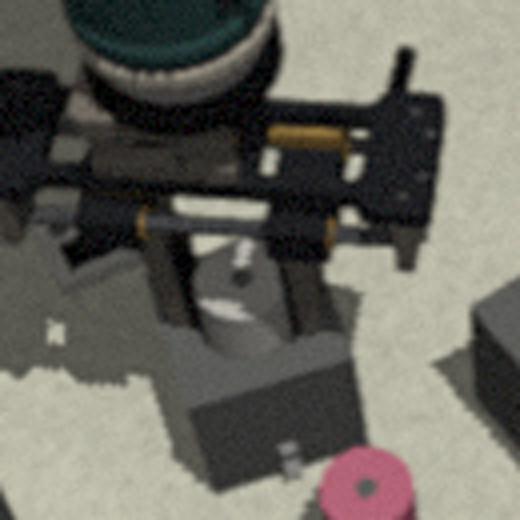

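The opening is 43.5 mm, matching the 44 mm logger between the pads. Lifting straight.

Request:
{"op": "servo_tool", "data": {
  "rows": [
    [0,0,-0.5,0],
    [0,0,-1.5,0],
    [0,0,-3,0],
    [0,0,-4.5,0],
    [0,0,-6,0],
    [0,0,-7.5,0],
    [0,0,-8.5,0],
    [0,0,-9,0],
    [0,0,-9,0]
  ]
}}

```text
time: 9.52
eef_pos: [0.4768, -0.1021, 0.2037]
eef_rot: [0.0, 0.228, 0.974, 0.0]
wrist_force: [-0.6, -0.3, -1.4]
grip_width: 0.474
```

```bash
python3 - <<'E'
from bench import ctrl
from h import *
to(ctrl,.466,.315)
S=ctrl.capture("scene")
cv2.imwrite("pics/d.png",cv2.resize(S["color"][80:240,170:330],(520,520),interpolation=2))
E
```

```text
pos [ 0.4768 -0.1021  0.2037] t 9.53 tool shift cm [19.52 36.88  0.  ] axes x [-0.896  0.445 -0.   ] j [-0.2   0.24  0.4   2.05 -0.12  0.87  1.37]
F [-0.63 -0.31 -1.43] w 0.47438094001672365
```

View pics/d.png

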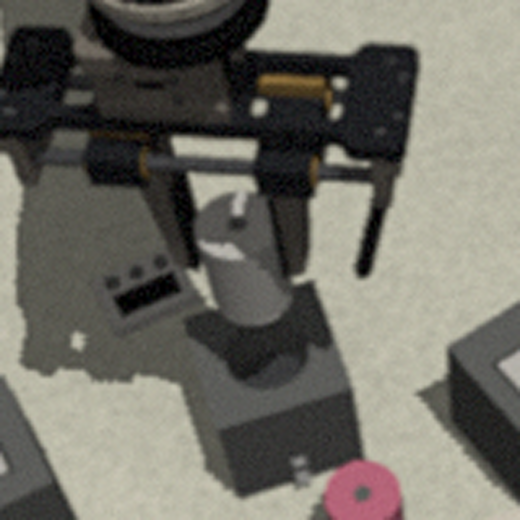

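Held upright above the empty hole. Moving over the tray.

Request:
{"op": "servo_tool", "data": {
  "rows": [
    [1,1.9,0,0],
    [3,5.7,0,0],
    [5.2,9.8,0,0],
    [7.4,14,0,0],
    [9.6,18.1,0,0],
    [11.8,22.3,0,0],
    [14,26.5,0,0],
    [16.2,30.6,0,0],
    [18,34,0,0],
    [19,36,0,0]
  ]
}}

```text
time: 10.82
eef_pos: [0.4659, 0.3066, 0.2027]
eef_rot: [-0.001, 0.227, 0.974, -0.0]
wrist_force: [-0.1, -0.3, -1.6]
grip_width: 0.476
```

Request:
{"op": "servo_tool", "data": {
  "rows": [
    [0.5,0.9,0,0],
    [0.5,0.9,0,0],
    [0.5,0.9,3,0],
    [0.5,0.9,6,0],
    [0.5,0.9,8,0],
    [0.5,0.9,9,0],
    [0.5,0.9,9,0]
  ]
}}

```text
time: 11.7
eef_pos: [0.4664, 0.314, 0.1134]
eef_rot: [-0.0, 0.229, 0.973, -0.001]
wrist_force: [0.2, 0.4, -1.7]
grip_width: 0.471
```

```bash
python3 - <<'E'
from bench import ctrl
from h import *
to(ctrl,.466,.315)
S=ctrl.capture("scene");T=ctrl.capture("top")
cv2.imwrite("pics/e.png",np.hstack([cv2.resize(S["color"][60:200,370:510],(400,400),interpolation=2),cv2.resize(T["color"][180:320,100:240],(400,400),interpolation=2)]))
E
```

```text
pos [0.4664 0.314  0.1134] t 11.7 tool shift cm [ 0.08  0.08 -0.  ] axes x [-0.895  0.446  0.   ] j [-0.78  0.48  0.16  1.92 -0.11  0.74  0.55]
F [ 0.2   0.38 -1.74] w 0.4710612522729785
```

View pics/e.png

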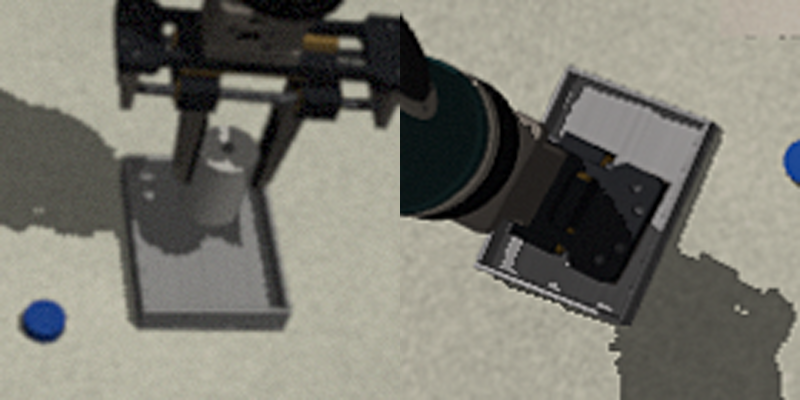

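The logger hangs upright over the tray centre, clear of the walls, with its underside at about 55 mm. Lowering.

Request:
{"op": "servo_tool", "data": {
  "rows": [
    [0,0,1,0],
    [0,0,2.2,0],
    [0,0,3.3,0],
    [0,0,4.1,0],
    [0,0,4.5,0],
    [0,0,4.7,0],
    [0,0,4.8,0],
    [0,0,4.9,0],
    [0,0,4.9,0]
  ]
}}

```text
time: 12.92
eef_pos: [0.4663, 0.3152, 0.0647]
eef_rot: [0.0, 0.228, 0.974, 0.0]
wrist_force: [-0.3, -0.3, -1.2]
grip_width: 0.476
```

Request:
{"op": "servo_tool", "data": {
  "rows": [
    [0,0,0.05,0],
    [0,0,0.1,0],
    [0,0,0.15,0],
    [0,0,0.2,0],
    [0,0,0.2,0],
    [0,0,0.2,0]
  ]
}}

```text
time: 13.68
eef_pos: [0.4663, 0.3151, 0.0627]
eef_rot: [0.0, 0.228, 0.974, 0.0]
wrist_force: [-0.0, -0.1, -0.6]
grip_width: 0.476
```

Request:
{"op": "servo_tool", "data": {
  "rows": [
    [0,0,0.05,0],
    [0,0,0.1,0],
    [0,0,0.1,0],
    [0,0,0.1,0]
  ]
}}

```text
time: 14.18
eef_pos: [0.4663, 0.3151, 0.0626]
eef_rot: [-0.0, 0.228, 0.974, 0.0]
wrist_force: [-2.1, -2.3, 8.0]
grip_width: 0.474
```

It is seated on the floor (8 N). I'll ease the push off by about 1 mm, release, and rise.

Request:
{"op": "servo_tool", "data": {
  "rows": [
    [0,0,-0.05,0],
    [0,0,-0.1,0],
    [0,0,-0.1,0],
    [0,0,-0.1,0]
  ]
}}

```text
time: 14.68
eef_pos: [0.4663, 0.3151, 0.0627]
eef_rot: [0.0, 0.228, 0.974, 0.0]
wrist_force: [-0.7, -0.0, 3.4]
grip_width: 0.476
```

Request:
{"op": "servo_tool", "data": {
  "rows": [
    [0,0,0,0],
    [0,0,0,0],
    [0,0,0,0],
    [0,0,0,0],
    [0,0,0,0],
    [0,0,0,0],
    [0,0,0,0]
  ],
  "hand": 1
}}

```text
time: 15.55
eef_pos: [0.4663, 0.3151, 0.0626]
eef_rot: [0.0, 0.228, 0.974, 0.0]
wrist_force: [0.6, -0.1, 0.0]
grip_width: 1.0
```

Request:
{"op": "servo_tool", "data": {
  "rows": [
    [0,0,-1,0],
    [0,0,-3,0],
    [0,0,-6,0],
    [0,0,-10,0],
    [0,0,-14,0],
    [-5,0,-17,0],
    [-10,5,-17,0],
    [-10,10,-17,0],
    [-10,14,-17,0],
    [-10,14,-17,0]
  ]
}}

```text
time: 16.8
eef_pos: [0.6175, 0.3991, 0.2319]
eef_rot: [-0.0, 0.227, 0.974, 0.0]
wrist_force: [0.5, -0.9, -1.1]
grip_width: 1.0
```

```bash
python3 - <<'E'
from bench import ctrl
from h import *
to(ctrl,.466,.315)
S=ctrl.capture("scene");T=ctrl.capture("top")
cv2.imwrite("pics/f1.png",S["color"]);cv2.imwrite("pics/f2.png",T["color"])
cv2.imwrite("pics/f.png",np.vstack([np.hstack([cv2.resize(S["color"][70:200,370:500],(400,400),interpolation=2),cv2.resize(T["color"][185:315,100:230],(400,400),interpolation=2)])]))
E
```

```text
pos [0.6175 0.3991 0.2319] t 16.8 tool shift cm [  9.88 -14.24   0.  ] axes x [-0.897  0.441  0.001] j [-0.74  0.62  0.2   1.38 -0.13  1.15  0.58]
F [ 0.49 -0.89 -1.1 ] w 0.9995113573318387
```

View pics/f.png

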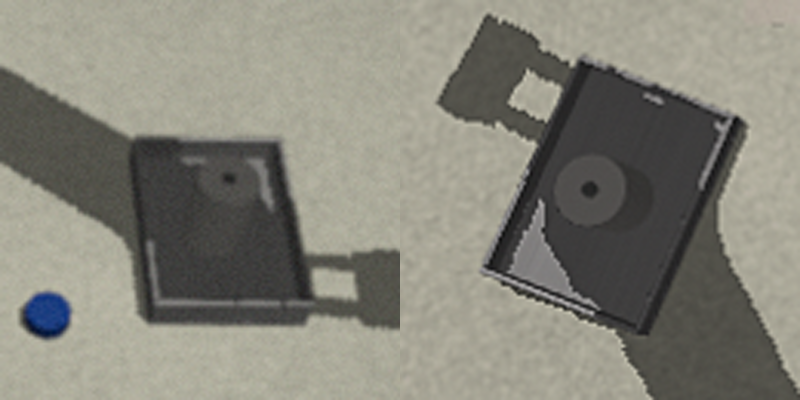

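View pics/f2.png

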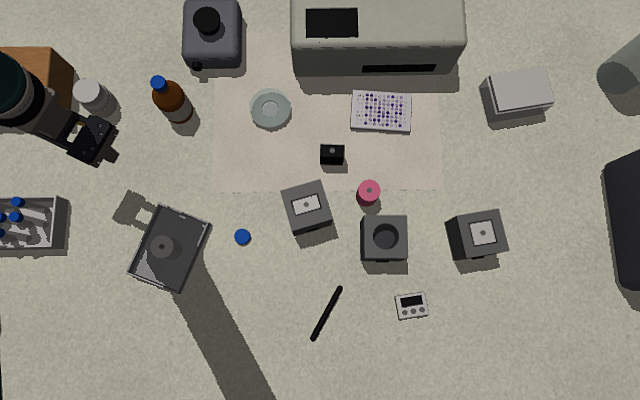

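The logger stands in the tray, and the square and slim loggers are still flush with their positions unchanged. One numeric check before handing in.

```bash
python3 - <<'E'
from bench import ctrl
from h import *
S=ctrl.capture("scene");T=ctrl.capture("top")
P,e=tri(S,np.array([228,178])*.325+[370,70]-.4,T,np.array([190,189])*.325+[100,185]-.4)
a=np.radians(-22); d=P[:2]-[.466,.315]
print(P.round(4),e.round(4),"tray frame",d@[np.cos(a),np.sin(a)],d@[-np.sin(a),np.cos(a)])
print(ctrl.get_obs()["qvel"].round(3)); print(ctrl.close_job())
E
```

```text
[0.4641 0.3148 0.0647] 0.0006 tray frame -0.001660824314800092 -0.0008587388199111594
[ 0.001 -0.005 -0.001  0.003 -0.003 -0.004 -0.   ]
the job is handed in; nothing more can be done
None
```

The round logger is out of its dock and standing upright in the steel tray. I handed the job in at about 17 s of the 54 s allowed; it reports no verdict.

- **Press and release:** I pressed the logger about 6 mm down at 6.5 N and withdrew. It sprang up on its own, which the picture confirmed.
- **Carry and set down:** I gripped it (43.5 mm measured against 44 mm given), lifted it straight and lowered it onto the tray floor. The contact force briefly reached 8 N before I eased off and let go.
- **Final position:** The two views put the logger's top at 64.7 mm, against 64 mm expected. It is within 2 mm of the tray centre.
- **Other items:** In the last pictures the square and slim loggers are still flush in their docks, the pink cylinder and black box haven't moved, and the arm is well clear.
- **Disagreement:** At the start the two camera views differed by about 6 mm on the dock position and read its top at 78 mm instead of 85. I settled this by comparing the fingers with the scene picture, and first contact then came at about 85 mm.

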